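Find the sealer gap that still presses, select and lock it

ROBOT

A 6-joint arm with a two-finger parallel gripper is mounted at the origin on the work surface. World frame = base frame: x ahead of the robot, y to its left, z up, the work surface at z = 0. Lengths are in m, angles in rad, forces in N, time in s.
With the tool pointing down it reaches from about 0.4 to 0.825 m from the base axis. Payload 7 kg.
Tool frame: the origin (TCP) lies between the finger pads; the fingertips stand 17 mm ahead of it and the grasp point (between the pads) lies 2 mm behind it; x points along the fingers, z is the direction in which the jaws open and shut, and the axes are right-handed (so a half turn about x gives the same grasp; the last joint's range is limited). The gripper opens to 88 mm and grips with 3 to 60 N. Pads are 19 mm wide; open, the fingers measure 130 mm over their backs; the gripper's body (78 mm by 193 mm) begins 47 mm behind the grasp point.
Start: joints at [-0.933, 0.359, 0.012, 0, -1.224, -0.288], TCP at [0.231, -0.634, 0.244] pointing down, gripper open.
Joint ranges: [-3.07, 3.07], [-1.43, 2.12], [-1.02, 1.25], [-3.03, 1.67], [-3.05, -0], [-3.03, 3.03]. Speed limits (rad/s): [2.39, 2.39, 3.01, 3.14, 3.14, 3.14].

INTERFACE

Orientations are given as [roll, pitch, yaw] about the fixed x, y, z axes, in that order (R = Rz(yaw) Ry(pitch) Rx(roll)).
In Python, from station import * gives the robot as it stands.
- The arm moves only by the tool step_arm, never from a script. Its argument "deltas" is a list of rows, each a list of 5 numbers: the shift along the tool's x, y, z in cm, then the turn about the tool's x in degrees, then the closure, from 0 (fully open) to 1 (shut). In form: [[dx, dy, dz, roll, fingers], ...]. A call has exactly 10 rows; each row is the pose to reach, as a shift and turn from the pose commanded when the call began, along the tool's axes at that moment; what a row does not reach only later rows make up. A row lasts 1/12 s, in which the tool goes at most 41.7 mm and 7.16 degrees, less where a joint would pass 70% of its speed; a pose out of reach is approached as far as the arm can. A call with a gripper value outside its range is refused whole. The fingers move at their own pace and stop on an object; "squeeze" is the grip in N (left out, the last holds). Time passes only in rows, so rows that repeat a pose let the fingers close, or fill a call up. It gives the time, the measured TCP pose, the force and the opening at its end, in the units of the state.
- get_state(): the state, without advancing time (a new reading comes with each control period).
- grab_frame(name): name is "scene" or "top" or "wrist"; returns a dict with "pixels" (384x512x3 uint8, red, green, blue), "range_z" (384x512 float32, m along the optical axis (not along the pixel's ray), 0 where there is no reading), "fx", "fy", "cx", "cy" (pixels), "k1" (the pictures are not rectified: a ray, as slopes to the right and down, at radius r is drawn at 1 + k1 r^2 times it, then the intrinsics apply), "view" (4x4, takes a point from world to camera coordinates); the wrist camera has in their place "hand_eye" (4x4, takes a point from camera to tool coordinates, whose origin is the TCP and whose axes are the tool frame's). Camera axes: x right, y down, z forward; pixel columns grow to the right and rows downward; lengths in m; the calibration is good to about 2 mm. A picture is of the moment at which its call begins: read the wrist's pose just before it.
- job_done(): hands the job in, once; it reports no verdict.
Trained networks look in the newest picture that a camera, given by its name, has taken for a name from the list of things; names that differ only in an ending like _2 or _b are one class to them, and where a whole thing is asked for, a point or a joint stands for the part that bears it (a point fixed in the world has none). Each returns a list of dicts, best first, with "conf" (0 to 1); they miss things now and then, are a little off and sometimes report something else, mostly with a low value. They report only what shows in the picture. A call takes as long as a camera call. They do not tell look-alikes from the thing itself.
- boxes_of(thing, camera): "extent" ([left, top, right, bottom] in pixels, round what is visible of it).
- masks_of(thing, camera): "mask" (384x512 bool, what is visible of it) and "extent" ([left, top, right, bottom] in pixels, round what is visible of it).
The state is a dict: "t": time; "q": joint angles; "qd": joint speeds; "joint_efforts": joint torques, N m; "eef_pos": TCP position; "ee_rot": TCP orientation; "force": force on the tool from outside, world axes, zero at the start; "moment": the same for the moment, N m; "width": finger opening in m.
Only numpy, scipy, OpenCV 4.12 (cv2) and the standard library are available. Lean on these libraries where they do the work, as an engineer would, in place of code of your own. Each camera call takes 0.05 s, during which the arm holds its last target.

TASK

Two of the pouch sealer's three feed gaps have gone slack: slide the feeler blade along the bed into the gaps, feel which one drags on it, and leave the blade there, fully home with its handle up against the head. Then turn the selector knob to the mark for that gap (left, middle or right) and, once it is on the mark, pull it straight up all the way to lock it. Leave the bottle and the mug where they are.

Things in the scene. Friction and masses are not known exactly. Their poses are not given: they have to be found in the camera images.
- sealer: Pouch sealer, fixed: aluminium bed plate 300 (x) x 280 (y) x 8 mm on the counter, front half bare, with three outwardly alike white heads on its far half, 110 mm long (x +30 to +140), 64 mm wide, tops 67 mm above the counter, centred at y +84 (left), 0, -84 mm. Origin: centre of the plate's underside; x towards the heads, y to the left seen from the robot, z up.
- gap_left (a point): Middle of the left head's gap mouth, on the bed surface (8 mm above the counter, sealer x = +30, y = +84 mm); axes as the sealer's. Each gap opens to -x: 52 mm wide between side walls, 12 mm high, 110 mm deep. A hidden cross bar sits 40 mm behind each mouth.
- gap_middle (a point): The same point of the middle gap (y = 0). In just one of the three heads, any of them, the cross bar is sprung and stands 3 mm above the bed: it lifts for the 5 mm blade and presses on it with about 7 N, so pushing the blade under it and on meets some 5 to 20 N.
- gap_right (a point): The same point of the right gap (y = -84 mm). In the two slack heads the bar clears the blade, which slides with only the rub of its own weight (1 to 2 N).
- blade: The feeler blade as a whole, loose, 0.2 to 0.31 kg, lying flat; it balances some 6 mm ahead of the handle's middle. Origin on its underside, below the middle of the handle; x points along the blade to its tip, z up.
- blade_grip (a point): Centre of the blade's black block handle (70 x 24 x 45 mm tall), 22.5 mm above the underside; x to the tip, z up. From the handle's front face (x = +35) a flat steel blade, 30 mm wide, 5 mm thick, level with the underside, reaches 90 mm ahead, its last 14 mm thinner. Fully home, the handle touches the head and this point is at x -5, z 30.5 mm in the sealer's frame.
- blade_tip (a point): Tip of the feeler blade, 125 mm ahead of the middle of the handle, 2.5 mm above its underside.
- selector_box: Grey selector box, fixed, 120 x 120 x 40 mm tall, on the counter to the robot's left or right (the blade lies on the other side). Origin: centre of its underside; x away from the robot, y left. White marks on its top round the knob: three short lines, from left to right for the left, middle and right gap, and further left a dot for off.
- selector_grip (a point): Point on the selector knob's upright axis, 71 mm above the counter when pushed in, at a height to grip. The knob is a black bar 60 x 16 mm, 48 to 84 mm above the counter, over a round skirt of 48 mm diameter (40 to 48 mm). x along the bar to its pointer end (white line on top, small nose low down); z up.
- selector (a joint): Knob angle in rad, growing clockwise seen from above, range 0 to 1.65. 0 (dot): pointer 1.05 rad to the left of the box's x. Marks: left gap 0.60, middle gap 1.05 (pointer along the box's x), right gap 1.50. Starts between 0 and 0.2, turns stiffly (0.06 N m) and stays where left.
- selector_pull (a joint): How far the knob is pulled up, in m: 0 pushed in (unlocked), 0.012 fully out (locked). Takes about 5 N and stays where left.
- bottle: White bottle, 64 mm diameter, 170 mm tall, standing; bystander. Origin at its foot.
- mug: White mug, 80 mm diameter, 90 mm tall; bystander. Origin at its foot.
Mind the look-alikes: they are no part of the job. Leave any orange or turquoise look-alike of the blade alone. What is shaped like the selector_box but turquoise is not meant.

How it is judged:
By the outcome, as a careful person would: the job done as asked, in the order asked, and still so for the second after the job is handed in, with the robot touching nothing.
It also fails if it takes over 72 s, if anything falls off the work surface, if the arm or the gripper's body presses on something with over 40 N, if the wrist force passes 120 N, or if a joint passes its speed limit or range.

## Working session

There is one attempt and no reset: what is moved stays moved. The work goes in short steps, Python scripts to look and compute and a tool call to move; the robot and the scene stay as the last step left them, time stands still between calls to the robot, and variables do not carry over. Pictures are saved under pics/ and viewed, and the job is handed in when it is done.

Besides the shell and the picture viewer there is one more tool, called after "Request:" as name(argument=value, ...) on one line, values as JSON. step_arm: Moves the arm, as the interface text tells. Its arguments: {"type":"object","properties":{"deltas":{"type":"array"},"squeeze":{"type":"number"}},"required":["deltas"]}

```bash
ls; mkdir -p pics; python3 - <<'E'
from station import *
import cv2,numpy as np,pickle
s=get_state();print(s)
for n in("scene","top","wrist"):
    f=grab_frame(n);pickle.dump(f,open(f"f_{n}.pkl","wb"));cv2.imwrite(f"pics/{n}0.png",f["pixels"][:,:,::-1])
    print(n,f["fx"],f["k1"])
    for th in("sealer","blade","selector_box","selector","bottle","mug"):
        print(th,[(round(b["conf"],2),np.round(b["extent"]).tolist()) for b in boxes_of(th,n)])
print(get_state()["t"])
E
```

```text
pics
{'t': 0.0, 'q': array([-9.32897389e-01,  3.59412596e-01,  1.10536486e-02, -3.29782828e-04,
       -1.22403800e+00, -2.88083822e-01]), 'qd': array([ 0.00065792, -0.00013791,  0.0008023 ,  0.00113341,  0.00083466,
        0.0002943 ]), 'joint_efforts': array([ 8.84177389e-04, -5.82721925e+01,  2.93060660e+01,  6.99704200e+00,
        7.00753473e-03, -1.58020171e-04]), 'eef_pos': array([ 0.23115388, -0.63371884,  0.2426074 ]), 'ee_rot': array([0.09679494, 1.56916595, 2.01729405]), 'force': array([-0.42409815, -0.43265056,  0.59136966]), 'moment': array([ 0.01174752, -0.05609206,  0.01861064]), 'width': 0.0876810965293471}
scene 476.23924035136616 -0.014175359205599121
sealer [(0.94, [213.0, 201.0, 331.0, 293.0]), (0.31, [175.0, 168.0, 214.0, 204.0])]
blade [(0.92, [222.0, 146.0, 256.0, 171.0]), (0.83, [175.0, 168.0, 212.0, 200.0]), (0.59, [109.0, 188.0, 153.0, 200.0])]
selector_box [(0.86, [365.0, 219.0, 408.0, 264.0]), (0.83, [399.0, 190.0, 435.0, 224.0])]
selector [(0.66, [378.0, 223.0, 397.0, 242.0]), (0.61, [408.0, 188.0, 429.0, 208.0])]
bottle [(0.64, [335.0, 270.0, 361.0, 315.0])]
mug [(0.75, [137.0, 208.0, 165.0, 244.0])]
top 490.3751738703229 0.013488183852337021
sealer [(0.63, [185.0, 123.0, 266.0, 214.0]), (0.59, [126.0, 198.0, 140.0, 215.0])]
blade [(0.76, [315.0, 170.0, 333.0, 218.0]), (0.64, [290.0, 225.0, 318.0, 265.0]), (0.61, [348.0, 144.0, 392.0, 168.0])]
selector_box [(0.95, [100.0, 240.0, 143.0, 281.0]), (0.93, [118.0, 189.0, 158.0, 228.0]), (0.5, [122.0, 200.0, 141.0, 212.0])]
selector [(0.71, [125.0, 203.0, 145.0, 214.0]), (0.66, [108.0, 252.0, 127.0, 270.0])]
bottle [(0.68, [132.0, 122.0, 158.0, 144.0]), (0.53, [187.0, 124.0, 263.0, 210.0])]
mug [(0.68, [312.0, 114.0, 344.0, 138.0])]
wrist 328.83809349907193 -0.010822259720628091
sealer []
blade []
selector_box []
selector []
bottle []
mug []
1.05
```

View pictures.

```bash
python3 - <<'E'
import cv2,pickle,numpy as np
a=cv2.imread("pics/top0.png");cv2.imwrite("pics/top_c.png",cv2.resize(a[100:300,80:410],None,fx=2.4,fy=2.4,interpolation=cv2.INTER_CUBIC))
a=cv2.imread("pics/scene0.png");cv2.imwrite("pics/scene_c.png",cv2.resize(a[130:330,90:450],None,fx=2.2,fy=2.2,interpolation=cv2.INTER_CUBIC))
E
```

```text
(no output)
```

View pics/top_c.png

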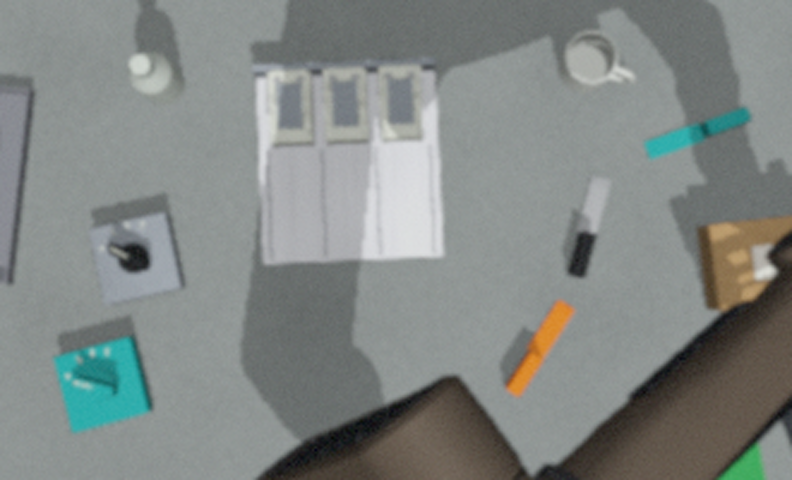

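View pics/scene_c.png

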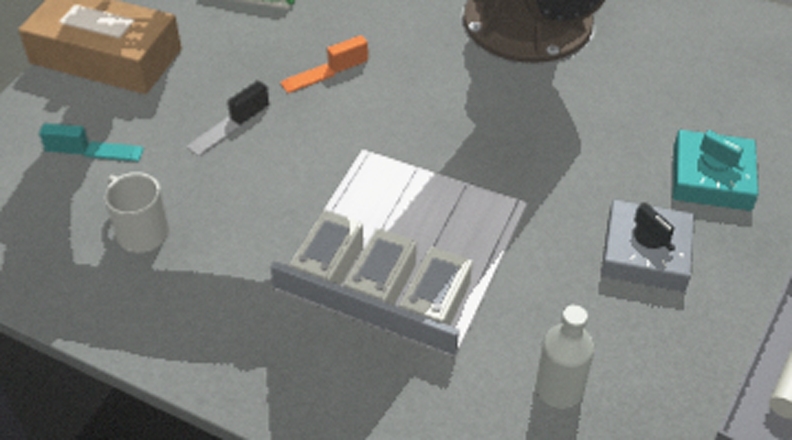

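Top view (full pixels): the candidates for the blade are black/steel at (324,194), orange at (304,245) and turquoise at (370,156). The first fits (black block, steel blade). Of the boxes, grey at (138,207) is meant; turquoise at (122,260) is not. Now I'll measure.

```bash
cat > h.py <<'E'
import numpy as np,cv2,pickle
from scipy.spatial.transform import Rotation as R
def T_tool(s):
    T=np.eye(4);T[:3,:3]=R.from_euler('xyz',s["ee_rot"]).as_matrix();T[:3,3]=s["eef_pos"];return T
def rays(f,uv):
    uv=np.asarray(uv,float).reshape(-1,2)
    d=np.c_[(uv[:,0]-f["cx"])/f["fx"],(uv[:,1]-f["cy"])/f["fy"]];x=d.copy()
    for _ in range(8): x=d/(1+f["k1"]*(x**2).sum(1,keepdims=True))
    return np.c_[x,np.ones(len(x))]
def c2w(f,T=None):
    return T@f["hand_eye"] if T is not None else np.linalg.inv(f["view"])
def at_z(f,uv,z,T=None):
    M=c2w(f,T);d=rays(f,uv)@M[:3,:3].T;o=M[:3,3];return o+d*((z-o[2])/d[:,2])[:,None]
def cloud(f,T=None):
    h,w=f["range_z"].shape;u,v=np.meshgrid(np.arange(w),np.arange(h))
    r=rays(f,np.c_[u.ravel(),v.ravel()])*f["range_z"].reshape(-1,1)
    M=c2w(f,T);return (r@M[:3,:3].T+M[:3,3]).reshape(h,w,3)
def proj(f,P,T=None):
    M=np.linalg.inv(c2w(f,T));p=np.asarray(P).reshape(-1,3)@M[:3,:3].T+M[:3,3]
    x=p[:,:2]/p[:,2:];x=x*(1+f["k1"]*(x**2).sum(1,keepdims=True))
    return np.c_[x[:,0]*f["fx"]+f["cx"],x[:,1]*f["fy"]+f["cy"]]
E
python3 - <<'E'
from h import *
f=pickle.load(open("f_top.pkl","rb"));C=cloud(f);np.set_printoptions(precision=4,suppress=True)
print("table",np.median(C[280:300,200:215].reshape(-1,3),0))
px=f["pixels"].astype(int);mx=px.max(2)
def ext(name,sel,win):
    l,t,r,b=win;m=np.zeros(mx.shape,bool);m[t:b,l:r]=sel[t:b,l:r]
    P=C[m];print(name,len(P),P.mean(0),P[:,2].min(),np.median(P[:,2]),P[:,2].max());
    if len(P)>5:
        rect=cv2.minAreaRect(P[:,:2].astype(np.float32));print("  rect",rect, cv2.boxPoints(rect).tolist())
    return P
z=C[:,:,2]
ext("handle",(mx<60),(308,165,340,222))
ext("handle z>.03",(z>.03),(308,165,340,222))
ext("knob z>.06",(z>.06),(110,185,160,232))
ext("box z .03-.047",(z>.03)&(z<.047),(110,185,160,232))
ext("heads z>.055",(z>.055),(180,122,270,162))
ext("plate",(z>.004)&(z<.014),(180,150,270,215))
ext("bottle",(z>.03),(125,115,162,147))
ext("mug",(z>.03),(305,108,350,140))
# yaw of blade
E
```

```text
table [0.1801 0.0564 0.4376]
handle 96 [ 0.4274 -0.3255  0.0618] 0.02985484751666667 0.043118930711417924 1.8308722312299524
  rect ((0.3928081691265106, -0.21580453217029572), (0.05691093951463699, 0.2830445170402527), 16.906333923339844) [[0.32442671060562134, -0.08867374062538147], [0.40673828125, -0.3594855070114136], [0.4611896276473999, -0.34293532371520996], [0.37887805700302124, -0.07212355732917786]]
handle z>.03 145 [ 0.4248 -0.3108  0.1785] 0.03050907396841729 0.04303673237588734 1.8308722312299524
  rect ((0.3925509452819824, -0.22091172635555267), (0.06670215725898743, 0.29129067063331604), 18.148143768310547) [[0.3154940605163574, -0.09289965033531189], [0.4062238335609436, -0.3696998357772827], [0.4696078300476074, -0.34892380237579346], [0.37887805700302124, -0.07212361693382263]]
knob z>.06 100 [0.4207 0.2889 0.3268] 0.06031491952918855 0.08371756237214156 1.8308722312299524
  rect ((0.39773452281951904, 0.1541658192873001), (0.45311814546585083, 0.03055872954428196), 81.37836456298828) [[0.34866464138031006, -0.06754259765148163], [0.37887805700302124, -0.0721236020
[... 1315 characters left out ...]
632823131619374 1.8308722312299524
  rect ((0.5580155253410339, 0.12101255357265472), (0.5231795310974121, 0.06205159053206444), 53.91744613647461) [[0.378878116607666, -0.07212360203266144], [0.4290262460708618, -0.10866890847682953], [0.7371529340744019, 0.3141487240791321], [0.687004804611206, 0.3506940007209778]]
mug 271 [ 0.7133 -0.3433  0.1002] 0.03004854239441812 0.07154239701049403 1.8308722312299524
  rect ((0.5786285400390625, -0.2082228660583496), (0.10635669529438019, 0.47157344222068787), 43.0219841003418) [[0.3788779675960541, -0.07212355732917786], [0.7006226181983948, -0.416887104511261], [0.7783790826797485, -0.34432217478752136], [0.4566344618797302, 0.0004413723945617676]]
```

```bash
python3 - <<'E'
from h import *
f=pickle.load(open("f_top.pkl","rb"));C=cloud(f);np.set_printoptions(precision=4,suppress=True)
C[f["range_z"]==0]=-9
px=f["pixels"].astype(int);mx=px.max(2);z=C[:,:,2]
def ext(name,sel,win):
    l,t,r,b=win;m=np.zeros(mx.shape,bool);m[t:b,l:r]=sel[t:b,l:r]
    n,lab,st,_=cv2.connectedComponentsWithStats(m.astype(np.uint8));k=1+np.argmax(st[1:,4]);m=lab==k
    P=C[m];c,s,a=cv2.minAreaRect(P[:,:2].astype(np.float32))
    print(name,len(P),P.mean(0),"zmed",np.median(P[:,2]),"rect",np.round(c,4),np.round(s,4),round(a,1),np.round(cv2.boxPoints((c,s,a)),3).tolist())
    q=P[:,:2]-P[:,:2].mean(0);v=np.linalg.svd(q,full_matrices=False)[2][0];print("   axis deg",np.degrees(np.arctan2(v[1],v[0])))
g=(z<.3)
ext("handle z>.035",(z>.035)&g,(308,165,340,222))
ext("blade all",(z>.0025)&g,(308,165,340,222))
ext("knob",(z>.06)&g,(110,185,160,232))
ext("box",(z>.03)&(z<.047),(110,185,160,232))
for w in((180,122,211,165),(211,122,235,165),(235,122,270,165)): ext("head",(z>.055)&g,w)
ext("plate",(z>.004)&(z<.014),(180,150,270,215))
ext("plate+heads",(z>.004)&(z<.075),(180,110,275,220))
ext("bottle",(z>.03)&g,(125,115,162,147)); ext("mug",(z>.03)&g,(305,108,350,140))
a=f["pixels"][110:220,175:275];cv2.imwrite("pics/seal.png",cv2.resize(a[:,:,::-1],None,fx=5,fy=5))
print(z[120:170:3,224]); print(z[120:170:3,201])
E
```

```text
handle z>.035 124 [ 0.428  -0.3306  0.0437] zmed 0.04302472912077482 rect [ 0.4284 -0.3312] [0.0251 0.069 ] 73.7 [[0.3919999897480011, -0.33399999141693115], [0.4580000042915344, -0.3529999852180481], [0.4650000035762787, -0.32899999618530273], [0.39899998903274536, -0.3100000023841858]]
   axis deg 164.3334667388414
blade all 352 [ 0.4661 -0.3363  0.0208] zmed 0.009330092202569862 rect [ 0.4852 -0.3288] [0.0863 0.1804] 79.0 [[0.3880000114440918, -0.3540000021457672], [0.5659999847412109, -0.3880000114440918], [0.5820000171661377, -0.30399999022483826], [0.4050000011920929, -0.26899999380111694]]
   axis deg 162.69185602616747
knob 86 [0.4275 0.3477 0.0819] zmed 0.08313634505476697 rect [0.4273 0.3483] [0.0609 0.016 ] 61.0 [[0.4050000011920929, 0.32600000500679016], [0.41999998688697815, 0.3179999887943268], [0.4490000009536743, 0.3709999918937683], [0.4350000023841858, 0.3790000081062317]]
   axis deg -118.80571862717221
box 894 [0.427  0.3477 0.0394] zmed 0.03951364136493685 rect [0.4278 0.3502] [0.1196 0.1213] 12.5 [[0.35600000619888306, 0.3959999978542328], [0.382999986410141, 0.
[... 1841 characters left out ...]
6899999380111694], [0.7360000014305115, 0.31700000166893005], [0.6830000281333923, 0.3479999899864197]]
   axis deg 140.73041749983372
mug 266 [ 0.7196 -0.3484  0.0677] zmed 0.070873230421019 rect [ 0.724  -0.3545] [0.0796 0.1068] 8.3 [[0.6769999861717224, -0.3070000112056732], [0.6919999718666077, -0.4129999876022339], [0.7710000276565552, -0.4020000100135803], [0.7559999823570251, -0.29600000381469727]]
   axis deg -93.82431869810056
[0.0022 0.0022 0.0641 0.0627 0.0562 0.0669 0.064  0.0663 0.0634 0.0661
 0.0752 0.0636 0.0572 0.0311 0.0061 0.0022 0.008 ]
[-0.0013  0.0065  0.0585  0.0652  0.0675  0.0636  0.0697  0.062   0.0712
  0.0602  0.0649  0.0672  0.069   0.0571  0.0041  0.0091  0.0082]
```

View pics/seal.png

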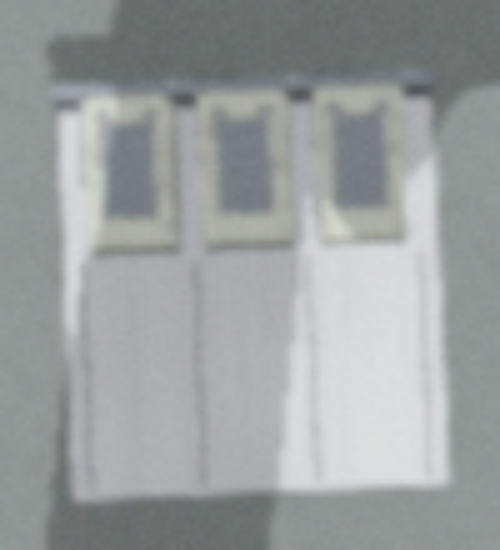

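```bash
cat >> h.py <<'E'
def tool(s):
    M=T_tool(s)[:3,:3]
    return M
def zdir(s):
    z=tool(s)[:,2];return np.degrees(np.arctan2(z[1],z[0]))
def go(s,tgt,zdeg=None):
    """tgt TCP world; zdeg: desired direction of tool z (mod 180). prints dx dy dz cm and roll deg"""
    M=tool(s);d=M.T@(np.asarray(tgt)-s["eef_pos"])*100
    r=0
    if zdeg is not None:
        # roll + about tool x (down) -> world yaw negative
        r=-((zdeg-zdir(s)+90)%180-90)*(-np.sign(M[2,0]))
    print("delta cm",np.round(d,2),"roll",round(r,1),"q6",round(s["q"][5],2),"q1",round(s["q"][0],2))
E
python3 - <<'E'
from h import *
from station import *
s=get_state();print(np.round(tool(s),3),zdir(s))
f=pickle.load(open("f_wrist.pkl","rb"));print(np.round(f["hand_eye"],3),f["fx"],f["cx"],f["cy"])
go(s,[0.43,-0.33,0.25],74)
E
```

```text
[[-0.    -0.939 -0.343]
 [-0.    -0.343  0.939]
 [-1.     0.    -0.   ]] 110.04170568394295
[[ 0.001 -0.294  0.956 -0.141]
 [ 0.    -0.956 -0.294  0.081]
 [ 1.     0.    -0.001  0.001]
 [ 0.     0.     0.     1.   ]] 328.83809349907193 258.23698080083204 197.24388924095229
delta cm [ -0.64 -29.09  21.76] roll 36.0 q6 -0.29 q1 -0.93
```

Request:
step_arm(deltas=[[0,-2,1.5,3,0],[0,-5.5,4,8,0],[0,-9.2,6.8,13,0],[0,-12.9,9.5,18,0],[0,-16.5,12.3,23,0],[0,-20.2,15,28,0],[0,-23.8,17.8,33,0],[1,-27,20.2,36,0],[2,-29,21.8,36,0],[2,-29,21.8,36,0]])

```text
t: 1.88
eef_pos: [0.4309, -0.3256, 0.2225]
ee_rot: [0.183, 1.57, 1.478]
force: [-0.2, -0.3, -0.7]
width: 0.0876
```

```bash
python3 - <<'E'
from h import *
from station import *
s=get_state();f=grab_frame("wrist");pickle.dump((s,f),open("w1.pkl","wb"))
print(s["t"],s["eef_pos"],zdir(s),np.abs(s["qd"]).max(),s["force"])
cv2.imwrite("pics/w1.png",f["pixels"][:,:,::-1])
C=cloud(f,T_tool(s));C[f["range_z"]==0]=-9;z=C[:,:,2]
for lo,hi in((.035,.06),(.003,.06)):
    m=((z>lo)&(z<hi)).astype(np.uint8)
    # near the blade
    m&=((abs(C[:,:,0]-.47)<.15)&(abs(C[:,:,1]+.34)<.1)).astype(np.uint8)
    n,lab,st,_=cv2.connectedComponentsWithStats(m);k=1+np.argmax(st[1:,4]);P=C[lab==k]
    c,sz,a=cv2.minAreaRect(P[:,:2].astype(np.float32));print(lo,len(P),P.mean(0),np.median(P[:,2]),c,sz,a)
E
```

```text
1.8833 [ 0.43090813 -0.32564946  0.22250526] 74.20288776895693 0.08586802212951242 [-0.21400241 -0.31371059 -0.65040685]
0.035 1635 [ 0.42715086 -0.33132013  0.04409991] 0.04427920636115307 (0.4291337728500366, -0.3320416212081909) (0.024069249629974365, 0.07028906047344208) 73.33271026611328
0.003 3120 [ 0.46287015 -0.34179457  0.02566636] 0.04198877159045042 (0.47227805852890015, -0.3440805971622467) (0.029462620615959167, 0.16011327505111694) 73.32147216796875
```

View pics/w1.png

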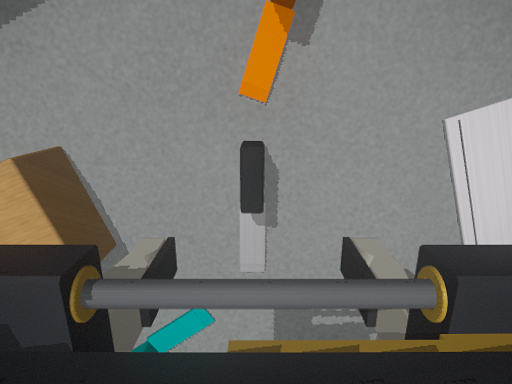

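The wrist view shows the black handle at (252,177) with its steel tip at (252,270); orange (268,50) and turquoise (180,330) lie clear. The rect is 24x70 mm, height 44 mm, which matches.

```bash
python3 - <<'E'
from h import *
from station import *
go(get_state(),[0.433,-0.333,0.025],73.3)
E
```

```text
delta cm [19.77 -0.43 -0.57] roll 1.0 q6 -1.56 q1 -0.29
```

Request:
step_arm(deltas=[[1.5,-0.4,-0.6,1,0],[4,-0.4,-0.6,1,0],[7,-0.4,-0.6,1,0],[10,-0.4,-0.6,1,0],[13,-0.4,-0.6,1,0],[15.5,-0.4,-0.6,1,0],[17.5,-0.4,-0.6,1,0],[19,-0.4,-0.6,1,0],[19.8,-0.4,-0.6,1,0],[19.8,-0.4,-0.6,1,0]])

```text
t: 2.77
eef_pos: [0.4301, -0.3369, 0.024]
ee_rot: [1.538, 1.568, 2.812]
force: [0.4, 0.1, 0.2]
width: 0.0877
```

Request:
step_arm(deltas=[[0,0,0,0,0.6],[0,0,0,0,0.8],[0,0,0,0,0.9],[0,0,0,0,0.9],[0,0,0,0,0.9],[0,0,0,0,0.9],[0,0,0,0,0.9],[0,0,0,0,0.9],[0,0,0,0,0.9],[0,0,0,0,0.9]], squeeze=35)

```text
t: 3.6
eef_pos: [0.4313, -0.3366, 0.0256]
ee_rot: [-0.404, 1.571, 0.871]
force: [0.8, 1.1, 1.9]
width: 0.0264
```

Request:
step_arm(deltas=[[-0.5,0,0,0,0.9],[-1.5,0,0,0,0.9],[-3,0,0,0,0.9],[-5,0,0,0,0.9],[-6.5,0,0,0,0.9],[-7.5,0,0,0,0.9],[-8,0,0,0,0.9],[-8,0,0,0,0.9],[-8,0,0,0,0.9],[-8,0,0,0,0.9]])

```text
t: 4.43
eef_pos: [0.4306, -0.3365, 0.1047]
ee_rot: [1.386, 1.569, 2.66]
force: [0.1, -0.9, -3.4]
width: 0.0239
```

```bash
python3 - <<'E'
from h import *
from station import *
go(get_state(),[0.62,0.02,0.30],93)
E
```

```text
delta cm [-19.53  -7.68  39.63] roll -20.0 q6 -1.56 q1 -0.3
```

Request:
step_arm(deltas=[[-2,0,1,0,0.9],[-5,-0.5,3,0,0.9],[-8,-1,6,0,0.9],[-11,-2,9.5,0,0.9],[-14,-3,13,0,0.9],[-16,-4,16.5,0,0.9],[-18,-5,20,0,0.9],[-19,-5.5,23.5,0,0.9],[-19.5,-6,27,0,0.9],[-19.5,-6.5,30,0,0.9]])

```text
t: 5.27
eef_pos: [0.5824, -0.0661, 0.3015]
ee_rot: [-1.078, 1.569, 0.198]
force: [0.2, -0.6, -2.4]
width: 0.0236
```

Request:
step_arm(deltas=[[0,-0.3,3,-3,0.9],[0,-0.6,6,-7,0.9],[0,-1,8,-12,0.9],[0,-1.2,9.3,-17,0.9],[0,-1.2,9.6,-20,0.9],[0,-1.2,9.6,-20,0.9],[0,-1.2,9.6,-20,0.9],[0,-1.2,9.6,-20,0.9],[0,-1.2,9.6,-20,0.9],[0,-1.2,9.6,-20,0.9]])

```text
t: 6.1
eef_pos: [0.6202, 0.0189, 0.3005]
ee_rot: [1.847, 1.571, -2.814]
force: [-0.3, -0.7, -3.3]
width: 0.024
```

```bash
python3 - <<'E'
from h import *
from station import *
s=get_state();f=grab_frame("wrist");pickle.dump((s,f),open("w2.pkl","wb"))
print(s["t"],s["eef_pos"],zdir(s),np.abs(s["qd"]).max(),s["force"])
cv2.imwrite("pics/w2.png",f["pixels"][:,:,::-1])
E
```

```text
6.1 [0.62018471 0.01892813 0.30053803] 92.94985938185499 0.004541835345721707 [-0.27524424 -0.70390774 -3.27124731]
```

View pics/w2.png

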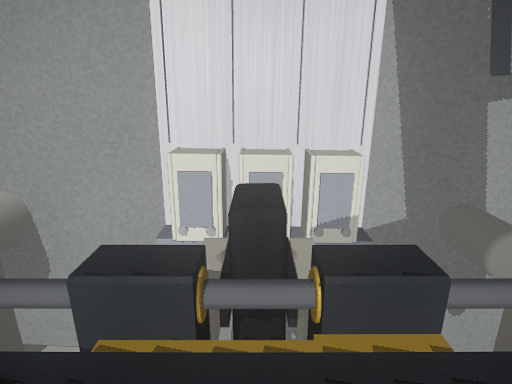

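```bash
python3 - <<'E'
from h import *
np.set_printoptions(precision=4,suppress=True)
s,f=pickle.load(open("w2.pkl","rb"));T=T_tool(s);C=cloud(f,T);C[f["range_z"]==0]=-9;z=C[:,:,2]
print("plate z",np.median(z[20:120,240:290]),"top z",np.median(z[152:165,180:220]),np.median(z[152:165,320:345]))
# heads
hs=[]
for l,r in((160,232),(234,300),(298,372)):
    m=np.zeros(z.shape,bool);m[140:235,l:r]=(z[140:235,l:r]>.05)&(z[140:235,l:r]<.08)
    cols=[];
    for u in range(l,r):
        v=np.where(m[:,u])[0]
        if len(v)>20: cols.append((u,v[0]))
    cols=np.array(cols);
    med=np.median(cols[:,1]);g=cols[abs(cols[:,1]-med)<3]
    P=at_z(f,g-[0,.5],.067,T);k=np.polyfit(P[:,1],P[:,0],1)
    # sides
    L=[];Rr=[]
    for v in range(155,185):
        u=np.where(m[v])[0];L.append((u[0]-.5,v));Rr.append((u[-1]+.5,v))
    a=at_z(f,L,.067,T);b=at_z(f,Rr,.067,T)
    ya,yb=np.median(a[:,1]),np.median(b[:,1]);sl=np.polyfit(a[:,0],a[:,1],1)[0],np.polyfit(b[:,0],b[:,1],1)[0]
    yc=(ya+yb)/2;print("front x at yc",np.polyval(k,yc),"yc",yc,"w",yb-ya,"at x",a[:,0].mean(),"front slope deg",-np.degrees(np.arctan(k[0])),"side deg",np.degrees(np.arctan(sl)))
# plate edges using gray gradient
g=cv2.cvtColor(f["pixels"],cv2.COLOR_RGB2GRAY).astype(float)
m=(z>.004)&(z<.03)
L=[];Rr=[]
for v in range(5,140,3):
    u=np.where(m[v])[0];L.append((u[0]-.5,v));Rr.append((u[-1]+.5,v))
for E in(L,Rr):
    P=at_z(f,E,.008,T);k=np.polyfit(P[:,0],P[:,1],1);r=P[:,1]-np.polyval(k,P[:,0]);P=P[abs(r)<.003];k=np.polyfit(P[:,0],P[:,1],1);print("edge y at x=.5",np.polyval(k,.5),"deg",np.degrees(np.arctan(k[0])),len(P))
E
```

```text
plate z 0.007343437835749728 top z 0.06221952658755703 0.061887840289713114
front x at yc 0.6037447100195313 yc -0.05430673750375415 w 0.06392502098427992 at x 0.6260706467634932 front slope deg 1.7526213796489887 side deg [2.4918 1.1335]
front x at yc 0.6005732017458855 yc 0.02767487335652953 w 0.06295027380705498 at x 0.6217467092682265 front slope deg 2.3054539856621115 side deg [14.7513  2.4676]
front x at yc 0.5975071987459529 yc 0.10941453151285069 w 0.06457644608017743 at x 0.6176330205114711 front slope deg 1.8887682622303992 side deg [1.5405 3.3025]
edge y at x=.5 -0.11643613352442836 deg 2.340586919253262 45
edge y at x=.5 0.24301862832987342 deg -52.4857507333071 2
```

```bash
python3 - <<'E'
from h import *
np.set_printoptions(precision=4,suppress=True)
f=pickle.load(open("f_top.pkl","rb"))
print(at_z(f,[[190,209.5],[265,206.5]],.008)); print(at_z(f,[[202,159],[225,158.3],[248,157.7]],.067))
s,f=pickle.load(open("w2.pkl","rb"));T=T_tool(s)
print(c2w(f,T)[:3,3])
O=np.array([.574,.026]);y=np.radians(2.2);Rm=np.array([[np.cos(y),-np.sin(y)],[np.sin(y),np.cos(y)]])
im=f["pixels"][:,:,::-1].copy()
for c in(84,0,-84):
    for (x,zz) in((30,67),(30,8),(-140,8)):
        q=[np.r_[O+Rm@[x/1000,(c+d)/1000],zz/1000] for d in(-32,32)]
        p=proj(f,q,T);print(c,x,zz,p.round(1).tolist())
        cv2.line(im,tuple(np.int32(p[0].round())),tuple(np.int32(p[1].round())),(0,0,255) if zz>20 else (255,0,0),1)
cv2.imwrite("pics/w2o.png",cv2.resize(im[0:250,120:400],None,fx=2.8,fy=2.4))
E
```

```text
[[ 0.4182  0.1561  0.008 ]
 [ 0.4274 -0.1222  0.008 ]]
[[ 0.5989  0.1056  0.067 ]
 [ 0.601   0.0226  0.067 ]
 [ 0.6027 -0.0605  0.067 ]]
[0.5393 0.0152 0.4411]
84 30 67 [[311.4, 156.3], [367.0, 157.1]]
84 30 8 [[304.5, 148.5], [352.9, 149.1]]
84 -140 8 [[312.2, 3.5], [366.8, 4.4]]
0 30 67 [[238.1, 155.3], [293.9, 156.1]]
0 30 8 [[240.8, 147.6], [289.3, 148.3]]
0 -140 8 [[240.5, 2.4], [295.2, 3.2]]
-84 30 67 [[164.8, 154.4], [220.6, 155.1]]
-84 30 8 [[177.0, 146.8], [225.6, 147.4]]
-84 -140 8 [[168.6, 1.5], [223.4, 2.2]]
```

View pics/w2o.png

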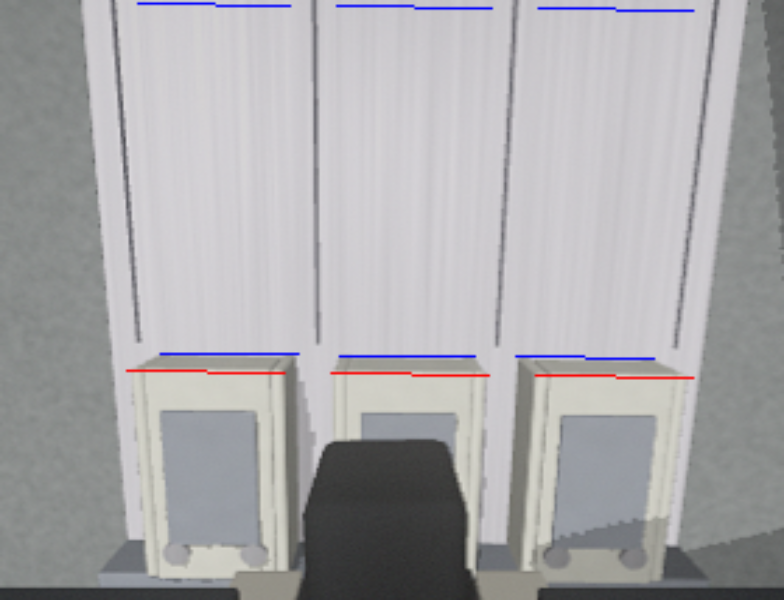

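```bash
cat >> h.py <<'E'
O=np.array([.574,.026]);YS=np.radians(2.2);RS=np.array([[np.cos(YS),-np.sin(YS)],[np.sin(YS),np.cos(YS)]])
def S(x,y,z): # sealer mm -> world m
    return np.r_[O+RS@np.array([x,y])/1000,z/1000]
def toS(p): return np.r_[RS.T@(np.asarray(p)[:2]-O)*1000,p[2]*1000]
E
python3 - <<'E'
from h import *
from station import *
go(get_state(),S(-101.5,0,46),92.2)
E
```

```text
delta cm [25.46 14.73  1.07] roll 0.8 q6 -1.86 q1 0.34
```

Request:
step_arm(deltas=[[0.5,2.5,0.2,0.8,0.9],[1,6,0.4,0.8,0.9],[3,9.5,0.7,0.8,0.9],[6,12.5,0.9,0.8,0.9],[9.5,14.7,1.1,0.8,0.9],[13,14.7,1.1,0.8,0.9],[16.5,14.7,1.1,0.8,0.9],[20,14.7,1.1,0.8,0.9],[23,14.7,1.1,0.8,0.9],[24.5,14.7,1.1,0.8,0.9]])

```text
t: 6.98
eef_pos: [0.4713, 0.0218, 0.0528]
ee_rot: [1.867, 1.568, -2.808]
force: [0.1, 0.6, -2.8]
width: 0.0238
```

Request:
step_arm(deltas=[[0.5,0,0,0,0.9],[0.9,0,0,0,0.9],[0.9,0,0,0,0.9],[0.9,0,0,0,0.9],[0.9,0,0,0,0.9],[0.9,0,0,0,0.9],[0.9,0,0,0,0.9],[0.9,0,0,0,0.9],[0.9,0,0,0,0.9],[0.9,0,0,0,0.9]])

```text
t: 7.82
eef_pos: [0.473, 0.0227, 0.0467]
ee_rot: [-1.162, 1.571, 0.448]
force: [-0.0, 0.8, -2.9]
width: 0.0238
```

```bash
python3 - <<'E'
from h import *
from station import *
s=get_state();print(s["t"],toS(s["eef_pos"]),zdir(s),np.degrees(s["ee_rot"][1]),s["force"])
f=grab_frame("scene");cv2.imwrite("pics/s3.png",cv2.resize(f["pixels"][150:300,200:350,::-1],None,fx=4,fy=4,interpolation=cv2.INTER_CUBIC))
f=grab_frame("top");cv2.imwrite("pics/t3.png",cv2.resize(f["pixels"][110:230,170:290,::-1],None,fx=5,fy=5,interpolation=cv2.INTER_CUBIC))
E
```

```text
7.8167 [-101.00221684    0.61116108   46.71379703] 92.24027214411797 89.98528398756744 [-0.03523257  0.84767836 -2.86185065]
```

View pics/s3.png

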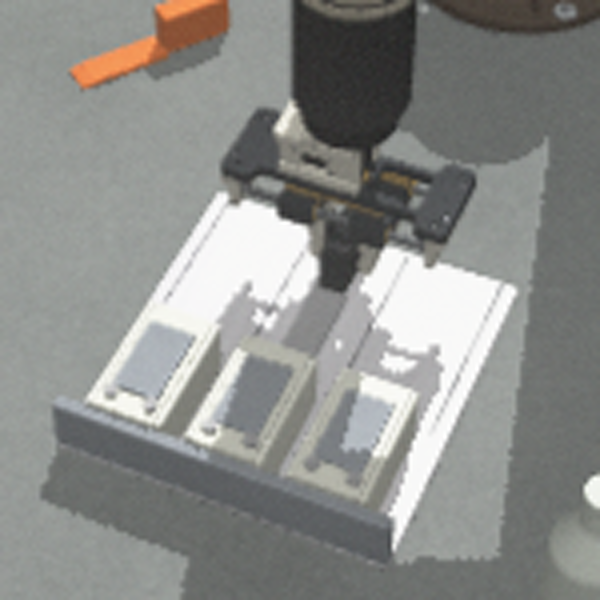

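View pics/t3.png

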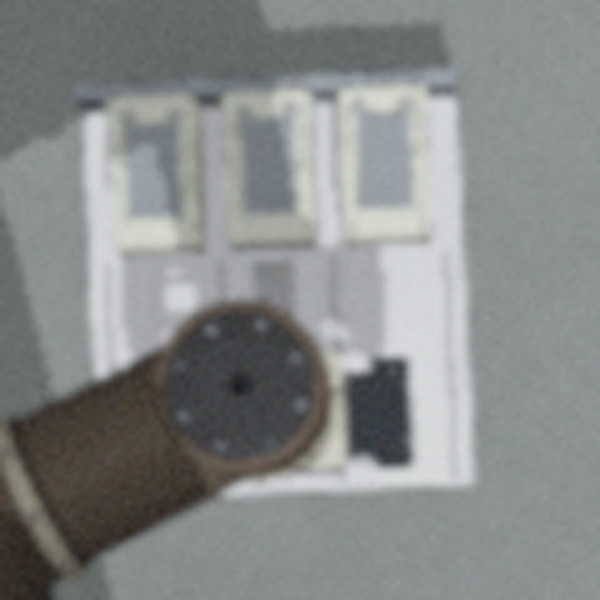

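Request:
step_arm(deltas=[[0.3,0,0,0,0.9],[0.6,0,0,0,0.9],[0.9,0,0,0,0.9],[1.1,0,0,0,0.9],[1.2,0,0,0,0.9],[1.25,0,0,0,0.9],[1.3,0,0,0,0.9],[1.3,0,0,0,0.9],[1.3,0,0,0,0.9],[1.3,0,0,0,0.9]])

```text
t: 8.75
eef_pos: [0.4727, 0.0226, 0.0341]
ee_rot: [2.226, 1.57, -2.447]
force: [-5.4, -0.8, 8.6]
width: 0.024
```

Request:
step_arm(deltas=[[0,0,0,0,0.6],[0,0,0,0,0.6],[0,0,0,0,0.6],[0,0,0,0,0.6],[0,0,0,0,0.9],[0,0,0,0,0.9],[0,0,0,0,0.9],[0,0,0,0,0.9],[0,0,0,0,0.9],[0,0,0,0,0.9]], squeeze=30)

```text
t: 9.58
eef_pos: [0.473, 0.0227, 0.0335]
ee_rot: [-1.661, 1.571, -0.051]
force: [0.7, 0.4, -0.7]
width: 0.0239
```

Request:
step_arm(deltas=[[0,-0.4,0,0,0.9],[0,-0.8,0,0,0.9],[0,-1.2,0,0,0.9],[0,-1.6,0,0,0.9],[0,-2,0,0,0.9],[0,-2.4,0,0,0.9],[0,-2.7,0,0,0.9],[0,-3,0,0,0.9],[0,-3.3,0,0,0.9],[0,-3.6,0,0,0.9]])

```text
t: 10.42
eef_pos: [0.5091, 0.024, 0.0335]
ee_rot: [1.879, 1.57, -2.794]
force: [-4.6, -0.6, 4.0]
width: 0.0241
```

Request:
step_arm(deltas=[[-0.03,0,0,0,0.9],[-0.03,0,0,0,0.9],[-0.03,-0.1,0,0,0.9],[-0.03,-0.2,0,0,0.9],[-0.03,-0.3,0,0,0.9],[-0.03,-0.4,0,0,0.9],[-0.03,-0.5,0,0,0.9],[-0.03,-0.5,0,0,0.9],[-0.03,-0.5,0,0,0.9],[-0.03,-0.5,0,0,0.9]])

```text
t: 11.25
eef_pos: [0.5139, 0.0243, 0.0338]
ee_rot: [1.472, 1.571, 3.082]
force: [-0.7, -0.7, -3.2]
width: 0.0238
```

Request:
step_arm(deltas=[[0,-0.2,0,0,0.9],[0,-0.4,0,0,0.9],[0,-0.6,0,0,0.9],[0,-0.8,0,0,0.9],[0,-1,0,0,0.9],[0,-1.2,0,0,0.9],[0,-1.4,0,0,0.9],[0,-1.6,0,0,0.9],[0,-1.8,0,0,0.9],[0,-2,0,0,0.9]])

```text
t: 12.08
eef_pos: [0.5341, 0.0251, 0.0338]
ee_rot: [1.807, 1.571, -2.867]
force: [-0.2, -0.8, -3.0]
width: 0.0239
```

Request:
step_arm(deltas=[[0,-0.2,0,0,0.9],[0,-0.4,0,0,0.9],[0,-0.6,0,0,0.9],[0,-0.8,0,0,0.9],[0,-1,0,0,0.9],[0,-1.2,0,0,0.9],[0,-1.4,0,0,0.9],[0,-1.6,0,0,0.9],[0,-1.8,0,0,0.9],[0,-2,0,0,0.9]])

```text
t: 12.92
eef_pos: [0.5541, 0.0259, 0.0338]
ee_rot: [1.941, 1.571, -2.732]
force: [0.1, 0.2, -3.6]
width: 0.0238
```

Middle gap: free (≈0 N well past the bar). Next the left gap.

Request:
step_arm(deltas=[[0,1.2,0,0,0.9],[0,3.5,0,0,0.9],[0,6,0,0,0.9],[0,8,0,0,0.9],[-0.1,8.6,0,0,0.9],[-0.3,8.6,1.5,0,0.9],[-0.3,8.6,4.2,0,0.9],[-0.3,8.6,7,0,0.9],[-0.3,8.6,8.4,0,0.9],[-0.1,8.6,8.4,0,0.9]])

```text
t: 13.75
eef_pos: [0.4662, 0.1095, 0.0357]
ee_rot: [-1.081, 1.568, 0.532]
force: [0.9, -0.4, -3.0]
width: 0.0239
```

```bash
python3 - <<'E'
from h import *
from station import *
s=get_state();print(s["t"],toS(s["eef_pos"]),zdir(s),s["force"])
f=grab_frame("top");cv2.imwrite("pics/t4.png",cv2.resize(f["pixels"][110:230,170:290,::-1],None,fx=5,fy=5,interpolation=cv2.INTER_CUBIC))
E
```

```text
13.75 [-104.48600869   87.62296031   35.65340449] 92.4009929214213 [ 0.85496867 -0.35195383 -2.9760689 ]
```

View pics/t4.png

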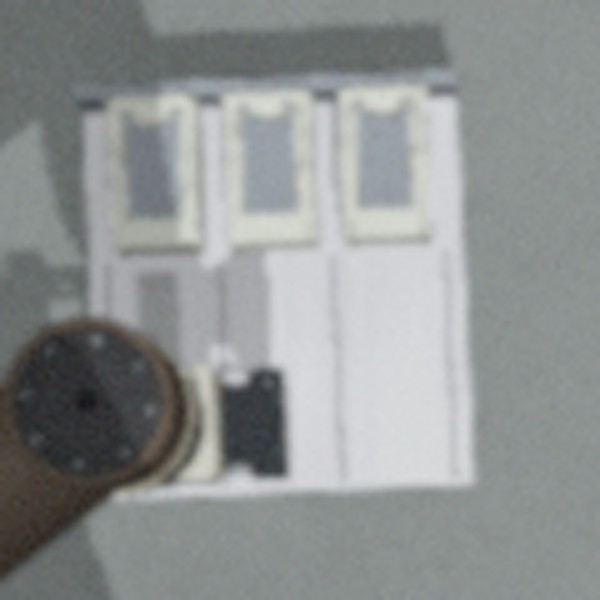

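Request:
step_arm(deltas=[[0,0,0,0,0.9],[0.1,0,0,0,0.9],[0.1,-0.4,0,0,0.9],[0.1,-1,0,0,0.9],[0.1,-1.6,0,0,0.9],[0.1,-2.2,0,0,0.9],[0.1,-2.8,0,0,0.9],[0.1,-3.4,0,0,0.9],[0.1,-4,0,0,0.9],[0.1,-4.2,0,0,0.9]])

```text
t: 14.63
eef_pos: [0.5079, 0.1083, 0.0338]
ee_rot: [-1.464, 1.57, 0.146]
force: [0.7, -0.4, -2.4]
width: 0.0238
```

Request:
step_arm(deltas=[[0,-0.2,0,0,0.9],[0,-0.4,0,0,0.9],[0,-0.6,0,0,0.9],[0,-0.8,0,0,0.9],[0,-1,0,0,0.9],[0,-1.2,0,0,0.9],[0,-1.4,0,0,0.9],[0,-1.6,0,0,0.9],[0,-1.8,0,0,0.9],[0,-2,0,0,0.9]])

```text
t: 15.47
eef_pos: [0.5224, 0.1073, 0.0335]
ee_rot: [1.892, 1.563, -2.782]
force: [-18.9, 1.3, 15.5]
width: 0.024
```

Request:
step_arm(deltas=[[0,-0.2,0,0,0.9],[0,-0.4,0,0,0.9],[0,-0.6,0,0,0.9],[0,-0.8,0,0,0.9],[0,-1,0,0,0.9],[0,-1.2,0,0,0.9],[0,-1.4,0,0,0.9],[0,-1.6,0,0,0.9],[0,-1.8,0,0,0.9],[0,-2,0,0,0.9]])

```text
t: 16.3
eef_pos: [0.5415, 0.1074, 0.0335]
ee_rot: [1.919, 1.561, -2.755]
force: [-19.4, -1.5, 15.0]
width: 0.0238
```

```bash
python3 - <<'E'
from h import *
from station import *
s=get_state();print(s["t"],toS(s["eef_pos"]),zdir(s),s["force"],s["moment"])
f=grab_frame("scene");cv2.imwrite("pics/s5.png",cv2.resize(f["pixels"][170:290,215:345,::-1],None,fx=5,fy=5,interpolation=cv2.INTER_CUBIC))
s=get_state();f=grab_frame("wrist");cv2.imwrite("pics/w5.png",f["pixels"][:,:,::-1])
T=T_tool(s);C=cloud(f,T);z=C[:,:,2];print(z[np.ix_(range(130,230,10),[230,252,270])].round(3))
E
```

```text
16.3 [-29.34183681  82.5675238   33.48979403] 92.16621510861377 [-19.41469382  -1.53813211  14.97102006] [-1.96845701e-01  6.71540902e+00  3.36632713e-03]
[[0.007 0.007 0.008]
 [0.008 0.007 0.007]
 [0.007 0.006 0.008]
 [0.006 0.007 0.006]
 [0.007 0.008 0.008]
 [0.009 0.008 0.007]
 [0.008 0.026 0.026]
 [0.008 0.041 0.041]
 [0.05  0.051 0.051]
 [0.051 0.053 0.053]]
```

View pics/s5.png

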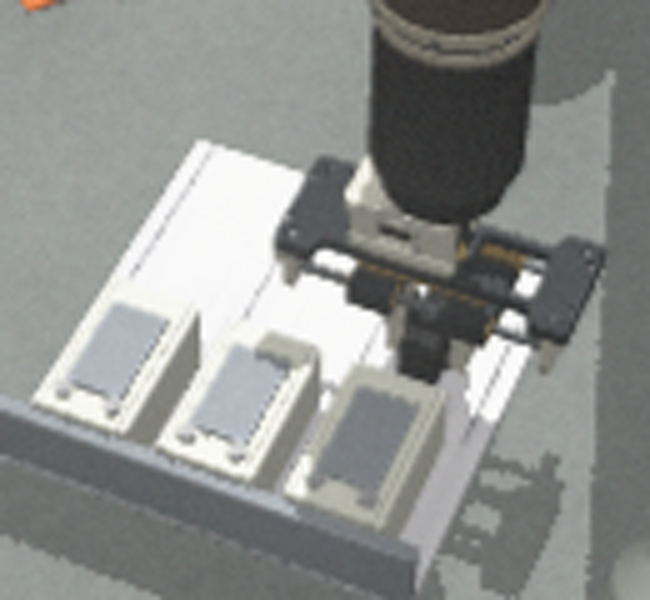

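View pics/w5.png

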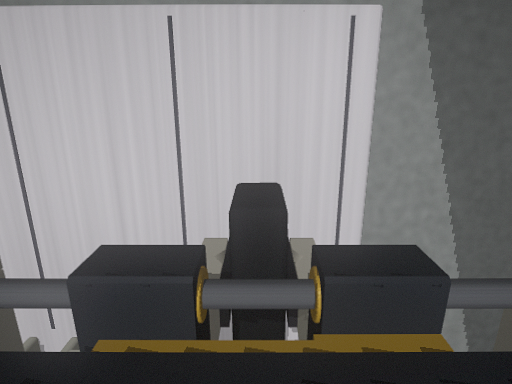

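Left gap drags: a steady 19 N while the blade advanced 19 mm and no slip in the grip (handle edge is at row 184 as before). Pushing home.

Request:
step_arm(deltas=[[-0.04,-0.2,0,0,0.9],[-0.04,-0.4,0,0,0.9],[-0.04,-0.7,0,0,0.9],[-0.04,-1,0,0,0.9],[-0.04,-1.3,0,0,0.9],[-0.04,-1.6,0,0,0.9],[-0.04,-1.9,0,0,0.9],[-0.04,-2.1,0,0,0.9],[-0.04,-2.3,0,0,0.9],[-0.04,-2.4,0,0,0.9]])

```text
t: 17.23
eef_pos: [0.5662, 0.1087, 0.0335]
ee_rot: [1.901, 1.562, -2.773]
force: [-15.1, -0.4, 9.0]
width: 0.0236
```

Request:
step_arm(deltas=[[0,-0.1,0,0,0.9],[0,-0.2,0,0,0.9],[0,-0.3,0,0,0.9],[0,-0.4,0,0,0.9],[0,-0.5,0,0,0.9],[0,-0.5,0,0,0.9],[0,-0.5,0,0,0.9],[0,-0.5,0,0,0.9],[0,-0.5,0,0,0.9],[0,-0.5,0,0,0.9]])

```text
t: 18.07
eef_pos: [0.5691, 0.1087, 0.0335]
ee_rot: [1.845, 1.559, -2.83]
force: [-23.9, 1.8, 14.4]
width: 0.0241
```

Request:
step_arm(deltas=[[0,-0.1,0,0,0.9],[0,-0.2,0,0,0.9],[0,-0.3,0,0,0.9],[0,-0.4,0,0,0.9],[0,-0.5,0,0,0.9],[0,-0.5,0,0,0.9],[0,-0.5,0,0,0.9],[0,-0.5,0,0,0.9],[0,-0.5,0,0,0.9],[0,-0.5,0,0,0.9]])

```text
t: 18.9
eef_pos: [0.5706, 0.1088, 0.033]
ee_rot: [1.797, 1.553, -2.879]
force: [-35.6, 7.3, 23.1]
width: 0.024
```

Request:
step_arm(deltas=[[0,0.2,0,0,0.9],[0,0.4,0,0,0.9],[0,0.6,0,0,0.9],[-0.05,0.7,0,0,0.9],[-0.05,0.7,0,0,0.9],[-0.05,0.7,0,0,0.6],[-0.05,0.7,0,0,0.5],[-0.05,0.7,0,0,0.5],[-0.05,0.7,0,0,0.5],[-0.05,0.7,0,0,0.5]])

```text
t: 19.73
eef_pos: [0.5745, 0.1112, 0.0354]
ee_rot: [-1.188, 1.569, 0.422]
force: [0.4, -0.6, 0.6]
width: 0.0434
```

```bash
python3 - <<'E'
from h import *
from station import *
s=get_state();print(s["t"],toS(s["eef_pos"]),zdir(s),s["force"],s["width"])
E
```

```text
19.7333 [ 3.81654436 85.09934092 35.36152041] 92.2573990310673 [ 0.40010719 -0.6023779   0.57443376] 0.04335543189478434
```

Request:
step_arm(deltas=[[-1,0,0,0,0.3],[-3,0,0,0,0],[-6,0,0,0,0],[-9.5,0,0,0,0],[-13,0,0,0,0],[-16,0,0,0,0],[-18,0,0,0,0],[-19,0,0,0,0],[-19,0,0,0,0],[-19,0,0,0,0]])

```text
t: 20.57
eef_pos: [0.5734, 0.1108, 0.2249]
ee_rot: [-0.629, 1.57, 0.981]
force: [0.6, -0.5, -0.5]
width: 0.0876
```

```bash
python3 - <<'E'
from h import *
from station import *
s=get_state();f=grab_frame("wrist");pickle.dump((s,f),open("w6.pkl","wb"))
print(s["t"],toS(s["eef_pos"]),zdir(s))
cv2.imwrite("pics/w6.png",f["pixels"][:,:,::-1])
T=T_tool(s);C=cloud(f,T);C[f["range_z"]==0]=-9;z=C[:,:,2];px=f["pixels"].max(2)
m=((z>.04)&(z<.06)&(px<70)).astype(np.uint8)
n,lab,st,_=cv2.connectedComponentsWithStats(m);k=1+np.argmax(st[1:,4]);P=C[lab==k];print(st[k])
c,sz,a=cv2.minAreaRect(P[:,:2].astype(np.float32));print(len(P),P.mean(0),np.median(P[:,2]),c,sz,a,toS([*c,.053]))
E
```

```text
20.5667 [  2.67981997  84.71991255 224.90999031] 92.2320054926027
[ 245  140   24   67 1086]
1086 [0.57221836 0.11032799 0.05228956] 0.0523193887609211 (0.5654669404029846, 0.10905249416828156) (0.0663517415523529, 0.02252059243619442) 2.7244532108306885 [-5.33856673 83.318843   53.        ]
```

View pics/w6.png

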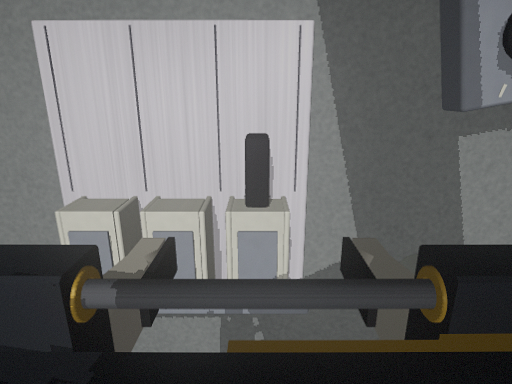

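```bash
python3 - <<'E'
from h import *
s,f=pickle.load(open("w6.pkl","rb"));T=T_tool(s)
cv2.imwrite("pics/w6c.png",cv2.resize(f["pixels"][120:240,210:310,::-1],None,fx=6,fy=5,interpolation=cv2.INTER_CUBIC))
g=f["pixels"].max(2);print(g[128:145,257]);print(g[196:222,257]);print(g[196:222,280])
print([toS(p).round(1).tolist() for p in at_z(f,[[257,133.5],[257,206.5],[257,207]],.053,T)])
print([toS(p).round(1).tolist() for p in at_z(f,[[237,207.5],[278,207.5]],.067,T)])
E
```

```text
[189 188 189 190 184 114  66  69  70  70  72  70  72  72  72  72  72]
[ 66  67  63  64  67  67  67  63  67  63  62  95 144 139 138 154 190 186
 186 185 185 185 185 185 186 185]
[181 179 167 132 137 138 137 139 136 138 137 136 137 136 135 152 188 185
 184 185 184 186 185 186 185 185]
[[-44.7, 83.8, 53.0], [27.6, 83.8, 53.0], [28.1, 83.8, 53.0]]
[[23.9, 64.7, 67.0], [23.9, 104.0, 67.0]]
```

View pics/w6c.png

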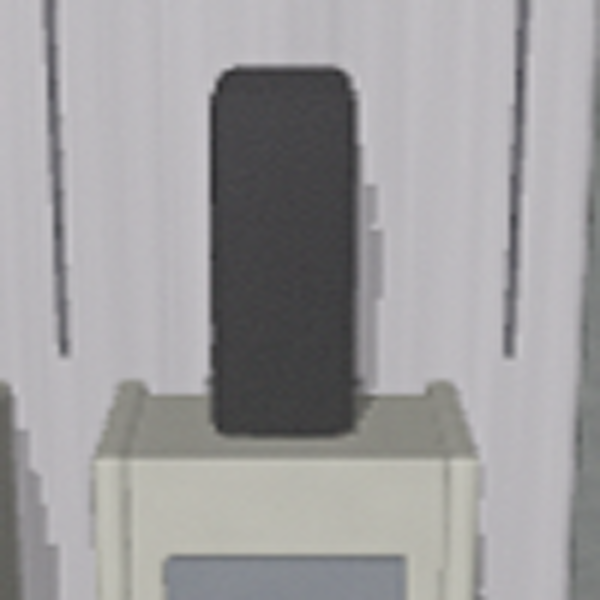

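```bash
python3 - <<'E'
from h import *
s,f=pickle.load(open("w6.pkl","rb"));T=T_tool(s)
a=at_z(f,[[257,211.5]],.067,T)[0];b=at_z(f,[[280,199]],.008,T)[0];print(toS(a),toS(b))
for p in(a,b):
    print([proj(f,[[p[0],a[1],zz]],T).round(2).tolist() for zz in(.008,.053,.067)])
E
```

```text
[27.93526126 83.82796442 67.        ] [ 33.84460915 109.81364309   8.        ]
[[[257.19, 194.01]], [[257.05, 206.81]], [[257.0, 211.5]]]
[[[257.02, 198.14]], [[256.87, 211.42]], [[256.81, 216.28]]]
```

Handle front row (≈206.7) meets the head's face projected at that height (206.8). To be certain, I'll press once from behind with closed fingers.

```bash
python3 - <<'E'
from h import *
from station import *
go(get_state(),S(-66,83.8,32),92.2)
E
```

```text
delta cm [19.19  6.8  -0.07] roll 0.0 q6 -2.06 q1 0.53
```

Request:
step_arm(deltas=[[0.5,2.5,-0.1,0,1],[3,5,-0.1,0,1],[6.5,6.8,-0.1,0,1],[10,6.8,-0.1,0,1],[13.5,6.8,-0.1,0,1],[16,6.8,-0.1,0,1],[18,6.8,-0.1,0,1],[19,6.8,-0.1,0,1],[19.2,6.8,-0.1,0,1],[19.2,6.8,-0.1,0,1]])

```text
t: 21.45
eef_pos: [0.5052, 0.1067, 0.0319]
ee_rot: [2.143, 1.568, -2.53]
force: [-0.3, -0.1, 0.3]
width: 0.0265
```

Request:
step_arm(deltas=[[0,-0.4,0,0,1],[0,-0.8,0,0,1],[0,-1.1,0,0,1],[0,-1.4,0,0,1],[0,-1.6,0,0,1],[0,-1.8,0,0,1],[0,-2,0,0,1],[0,-2.2,0,0,1],[0,-2.2,0,0,1],[0,-2.2,0,0,1]])

```text
t: 22.28
eef_pos: [0.5204, 0.1059, 0.0318]
ee_rot: [1.817, 1.558, -2.859]
force: [-29.4, 6.5, 17.6]
width: 0.0003
```

Stalled at −29 N, above the drag, with the finger position consistent with home. Now to the selector.

Request:
step_arm(deltas=[[0,1,0,0,1],[0,2.5,0,0,1],[-2,4,0,0,1],[-5,5,0,0,0.5],[-8.5,6,0.5,0,0.3],[-12,6.5,3,0,0.3],[-15,7,6,0,0.3],[-18,7.3,9.5,0,0.3],[-19,7.5,13,0,0.3],[-19,7.5,16,0,0.3]])

```text
t: 23.12
eef_pos: [0.4477, 0.2681, 0.228]
ee_rot: [-0.819, 1.562, 0.791]
force: [0.3, 0.2, -0.1]
width: 0.0412
```

```bash
python3 - <<'E'
from h import *
from station import *
s=get_state();print(s["t"],s["eef_pos"],s["q"])
go(s,[.428,.349,.22],151.2)
E
```

```text
23.1167 [0.44767799 0.26814567 0.22802116] [ 9.16879995e-01  1.12179936e-01 -3.52585829e-01  1.28461707e-03
 -1.09697151e+00 -2.44874710e+00]
delta cm [0.84 1.65 8.15] roll -58.9 q6 -2.45 q1 0.92
```

Request:
step_arm(deltas=[[0,0.2,2,-7,0],[0,0.5,4,-14,0],[0,1,6,-21,0],[0,1.2,7.5,-28,0],[0,1.2,7.8,-35,0],[0,1.2,7.8,-42,0],[0,1.2,7.8,-49,0],[0,1.2,7.8,-56,0],[0,1.2,7.8,-59,0],[0,1.2,7.8,-59,0]])

```text
t: 23.95
eef_pos: [0.4317, 0.3425, 0.2233]
ee_rot: [-1.664, 1.57, 0.978]
force: [-0.4, -0.6, -0.4]
width: 0.0878
```

```bash
python3 - <<'E'
from h import *
from station import *
s=get_state();f=grab_frame("wrist");pickle.dump((s,f),open("w7.pkl","wb"))
print(s["t"],s["eef_pos"],zdir(s),np.abs(s["qd"]).max())
im=f["pixels"][:,:,::-1]
cv2.imwrite("pics/w7.png",im)
T=T_tool(s);C=cloud(f,T);C[f["range_z"]==0]=-9;z=C[:,:,2]
near=np.hypot(C[:,:,0]-.428,C[:,:,1]-.349)
def big(m):
    n,lab,st,_=cv2.connectedComponentsWithStats(m.astype(np.uint8));k=1+np.argmax(st[1:,4]);return lab==k
for nm,m in(("knob",(z>.07)&(z<.095)&(near<.06)),("box",(z>.033)&(z<.047)&(near<.11))):
    P=C[big(m)];c,sz,a=cv2.minAreaRect(P[:,:2].astype(np.float32));print(nm,len(P),P.mean(0),np.median(P[:,2]),c,sz,a,zdir(s))
E
```

```text
23.95 [0.43167781 0.34245081 0.22329414] 151.37606283620192 0.11598781864043424
knob 1134 [0.42651952 0.34826918 0.08287119] 0.08309458748956447 (0.4274986684322357, 0.3500577509403229) (0.059472084045410156, 0.015919450670480728) 61.77803421020508 151.37606283620192
box 11159 [0.42515212 0.34531857 0.03935916] 0.039329860572968334 (0.42779162526130676, 0.3507900536060333) (0.12000502645969391, 0.12051650136709213) 12.61159610748291 151.37606283620192
```

View pics/w7.png

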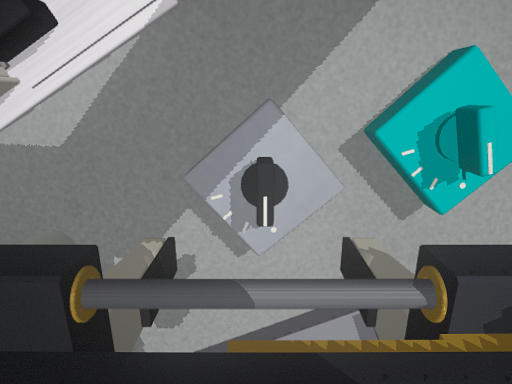

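Grey box knob at (265,190), pointer (white line) forward next to the dot at (273,229): 61.8°, i.e. 0.19 rad, in the stated range. The turquoise box at right is not meant.

```bash
python3 - <<'E'
from h import *
from station import *
s=get_state();print(s["eef_pos"],zdir(s));go(s,[.4275,.3503,.069],151.8)
s,f=pickle.load(open("w7.pkl","rb"));cv2.imwrite("pics/w7c.png",cv2.resize(f["pixels"][90:260,180:350,::-1],None,fx=3.5,fy=3.5,interpolation=cv2.INTER_CUBIC))
T=T_tool(s)
# mark predictions
c=np.array([.4277,.3505])
for nm,j in(("dot",0),("L",.6),("M",1.05),("R",1.5)):
    a=np.radians(12.6)+1.05-j;print(nm,[proj(f,[[*(c+r*np.array([np.cos(a),np.sin(a)])),.04]],T).round().tolist()[0] for r in(.036,.046)])
E
```

```text
[0.43163562 0.34238826 0.22321482] 151.16097722761955
delta cm [15.42 -0.48  0.74] roll -0.6 q6 -1.53 q1 1.03
dot [[271.0, 216.0], [273.0, 225.0]]
L [[251.0, 214.0], [247.0, 223.0]]
M [[238.0, 206.0], [231.0, 212.0]]
R [[231.0, 193.0], [221.0, 195.0]]
```

View pics/w7c.png

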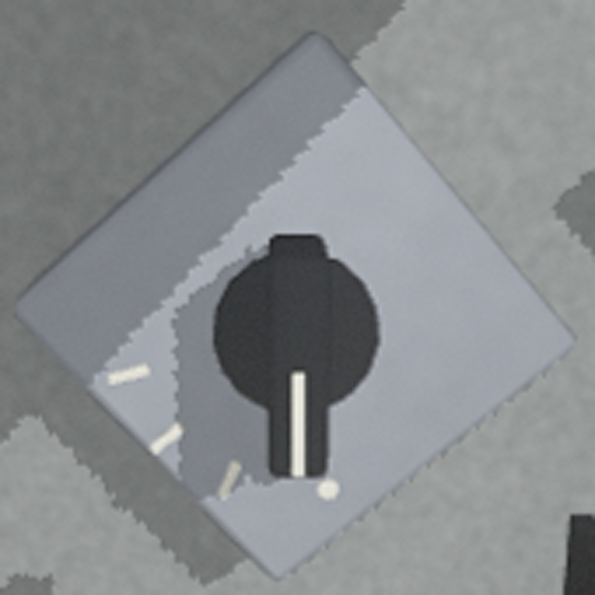

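Request:
step_arm(deltas=[[2,-0.2,0.4,-0.5,0.2],[5,-0.5,0.7,-0.5,0.4],[8,-0.5,0.7,-0.5,0.4],[11,-0.5,0.7,-0.5,0.4],[13,-0.5,0.7,-0.5,0.4],[14.5,-0.5,0.7,-0.5,0.4],[15.2,-0.5,0.7,-0.5,0.4],[15.4,-0.5,0.7,-0.5,0.4],[15.4,-0.5,0.7,-0.5,0.4],[15.4,-0.5,0.7,-0.5,0.4]])

```text
t: 24.83
eef_pos: [0.4282, 0.3507, 0.0698]
ee_rot: [-1.756, 1.569, 0.891]
force: [-0.0, 0.0, 0.4]
width: 0.0525
```

Request:
step_arm(deltas=[[0,0,0,0,0.6],[0,0,0,0,0.8],[0,0,0,0,1],[0,0,0,0,1],[0,0,0,0,1],[0,0,0,0,1],[0,0,0,0,1],[0,0,0,0,1],[0,0,0,0,1],[0,0,0,0,1]], squeeze=30)

```text
t: 25.67
eef_pos: [0.4287, 0.3496, 0.069]
ee_rot: [-3.1, 1.57, -0.451]
force: [4.6, -3.7, -0.6]
width: 0.0157
```

```bash
python3 - <<'E'
from h import *
from station import *
s=get_state();print(s["t"],s["eef_pos"],zdir(s),s["force"],s["moment"],s["width"])
E
```

```text
25.6667 [0.42867232 0.34964601 0.06903445] 151.74507855081896 [ 4.61200982 -3.66083257 -0.59086915] [-1.18721574 -2.10535814 -0.06673958] 0.015722297860167295
```

Request:
step_arm(deltas=[[0,0,0,3,1],[0,0,0,7,1],[0,0,0,11,1],[0,0,0,15,1],[0,0,0,19,1],[0,0,0,22,1],[0,0,0,23.4,1],[0,0,0,23.4,1],[0,0,0,23.4,1],[0,0,0,23.4,1]])

```text
t: 26.5
eef_pos: [0.4285, 0.3499, 0.069]
ee_rot: [-2.437, 1.57, -0.197]
force: [4.9, -3.5, 1.0]
width: 0.0154
```

```bash
python3 - <<'E'
from h import *
from station import *
s=get_state();print(s["t"],s["eef_pos"],zdir(s),"pointer",zdir(s)-90,s["force"],s["moment"],s["width"])
f=grab_frame("wrist");cv2.imwrite("pics/w8.png",f["pixels"][:,:,::-1])
f=grab_frame("scene");cv2.imwrite("pics/s8.png",cv2.resize(f["pixels"][190:290,340:440,::-1],None,fx=6,fy=6,interpolation=cv2.INTER_CUBIC))
E
```

```text
26.5 [0.42848283 0.34987822 0.06903319] 128.37554439977586 pointer 38.37554439977586 [ 4.89719996 -3.50562301  1.01319467] [-1.02567885 -1.82089863 -0.04569413] 0.015429517587390095
```

View pics/s8.png

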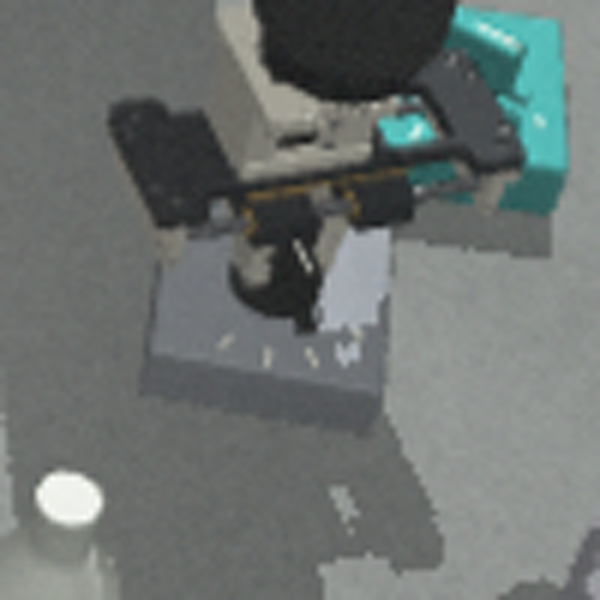

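Pointer's nose at (305,325) points to the left-gap mark (312,355). I'll verify unobstructed before locking.

Request:
step_arm(deltas=[[0,0,0,0,0.5],[0,0,0,0,0.4],[0,0,0,0,0.4],[-2,0,0,0,0.4],[-5,0,0,0,0.2],[-9,0,0,0,0],[-12.5,0,0,0,0],[-15,0,0,0,0],[-15.4,0,0,0,0],[-15.4,0,0,0,0]])

```text
t: 27.43
eef_pos: [0.4281, 0.3511, 0.2249]
ee_rot: [-1.192, 1.566, 1.049]
force: [0.8, 0.2, -0.3]
width: 0.0766
```

```bash
python3 - <<'E'
from h import *
from station import *
s=get_state();f=grab_frame("wrist");pickle.dump((s,f),open("w9.pkl","wb"))
print(s["t"],s["eef_pos"],zdir(s))
cv2.imwrite("pics/w9c.png",cv2.resize(f["pixels"][90:260,180:350,::-1],None,fx=3.5,fy=3.5,interpolation=cv2.INTER_CUBIC))
T=T_tool(s);C=cloud(f,T);C[f["range_z"]==0]=-9;z=C[:,:,2]
near=np.hypot(C[:,:,0]-.428,C[:,:,1]-.350)
def big(m):
    n,lab,st,_=cv2.connectedComponentsWithStats(m.astype(np.uint8));k=1+np.argmax(st[1:,4]);return lab==k
for nm,m in(("knob",(z>.07)&(z<.095)&(near<.06)),("box",(z>.033)&(z<.047)&(near<.11))):
    P=C[big(m)];c,sz,a=cv2.minAreaRect(P[:,:2].astype(np.float32));print(nm,len(P),np.median(P[:,2]),c,sz,a)
E
```

```text
27.4333 [0.42810216 0.35106365 0.22494567] 128.3690951460825
knob 1170 0.08315845335524646 (0.42757532000541687, 0.34988000988960266) (0.05897961184382439, 0.015680575743317604) 38.58727264404297
box 11193 0.03936421995387618 (0.4279714822769165, 0.35072019696235657) (0.12021144479513168, 0.12027160823345184) 12.624814987182617
```

View pics/w9c.png

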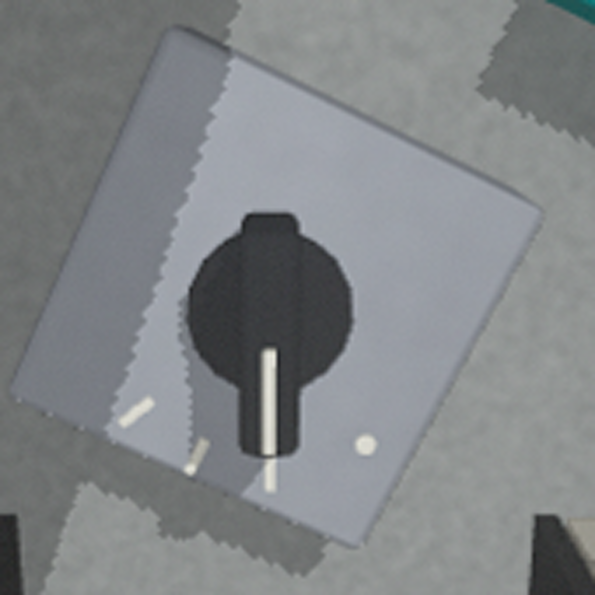

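The white pointer line lines up with the left mark (270,475 in the crop); the measured angle is 0.597 rad. Regrip and pull.

```bash
python3 - <<'E'
from h import *
from station import *
s=get_state();print(s["eef_pos"]);go(s,[.4281,.3500,.069],128.5)
E
```

```text
[0.42745892 0.35028934 0.22302424]
delta cm [15.4  -0.02 -0.08] roll -0.1 q6 -1.94 q1 1.04
```

Request:
step_arm(deltas=[[2,0,0,0,0.2],[5,0,0,0,0.4],[8,0,0,0,0.4],[11,0,0,0,0.4],[13,0,0,0,0.4],[14.5,0,0,0,0.4],[15.2,0,0,0,0.4],[15.4,0,0,0,0.4],[15.4,0,0,0,0.4],[15.4,0,0,0,0.4]])

```text
t: 28.32
eef_pos: [0.4279, 0.3504, 0.0692]
ee_rot: [-1.496, 1.57, 0.744]
force: [0.3, 0.3, 0.8]
width: 0.0529
```

Request:
step_arm(deltas=[[0,0,0,0,0.6],[0,0,0,0,0.8],[0,0,0,0,1],[0,0,0,0,1],[0,0,0,0,1],[0,0,0,0,1],[0,0,0,0,1],[0,0,0,0,1],[0,0,0,0,1],[0,0,0,0,1]], squeeze=40)

```text
t: 29.15
eef_pos: [0.4281, 0.3496, 0.069]
ee_rot: [3.014, 1.57, -1.029]
force: [3.8, -3.4, 3.0]
width: 0.0158
```

Request:
step_arm(deltas=[[-0.1,0,0,0,1],[-0.3,0,0,0,1],[-0.5,0,0,0,1],[-0.7,0,0,0,1],[-0.9,0,0,0,1],[-1.1,0,0,0,1],[-1.2,0,0,0,1],[-1.3,0,0,0,1],[-1.35,0,0,0,1],[-1.35,0,0,0,1]])

```text
t: 29.98
eef_pos: [0.4281, 0.3496, 0.0811]
ee_rot: [2.318, 1.57, -1.726]
force: [7.5, -1.9, -10.4]
width: 0.0157
```

Request:
step_arm(deltas=[[-0.05,0,0,0,1],[-0.1,0,0,0,1],[-0.15,0,0,0,1],[-0.15,0,0,0,1],[-0.15,0,0,0,1],[-0.15,0,0,0,1],[-0.15,0,0,0,1],[-0.1,0,0,0,1],[-0.05,0,0,0,1],[0,0,0,0,1]])

```text
t: 30.82
eef_pos: [0.4281, 0.3496, 0.0811]
ee_rot: [2.253, 1.57, -1.791]
force: [6.7, -2.0, -4.8]
width: 0.0156
```

Request:
step_arm(deltas=[[0,0,0,0,0.5],[0,0,0,0,0.4],[0,0,0,0,0.4],[-2,0,0,0,0.4],[-5,0,0,0,0.2],[-9,0,0,0,0],[-12.5,0,0,0,0],[-14,0,0,0,0],[-14,0,0,0,0],[-14,0,0,0,0]])

```text
t: 31.65
eef_pos: [0.4277, 0.3507, 0.2237]
ee_rot: [-1.072, 1.568, 1.168]
force: [-0.5, -0.2, -0.8]
width: 0.0769
```

```bash
python3 - <<'E'
from h import *
from station import *
s=get_state();f=grab_frame("wrist")
print(s["t"],s["eef_pos"],zdir(s),s["force"])
cv2.imwrite("pics/w10c.png",cv2.resize(f["pixels"][90:260,180:350,::-1],None,fx=3.5,fy=3.5,interpolation=cv2.INTER_CUBIC))
T=T_tool(s);C=cloud(f,T);C[f["range_z"]==0]=-9;z=C[:,:,2]
near=np.hypot(C[:,:,0]-.428,C[:,:,1]-.350)
def big(m):
    n,lab,st,_=cv2.connectedComponentsWithStats(m.astype(np.uint8));k=1+np.argmax(st[1:,4]);return lab==k
for nm,m in(("knob",(z>.08)&(z<.11)&(near<.06)),("box",(z>.033)&(z<.047)&(near<.11))):
    P=C[big(m)];c,sz,a=cv2.minAreaRect(P[:,:2].astype(np.float32));print(nm,len(P),np.median(P[:,2]),c,sz,a)
f=grab_frame("top");cv2.imwrite("pics/t10.png",cv2.resize(f["pixels"][100:300,80:410,::-1],None,fx=2.4,fy=2.4,interpolation=cv2.INTER_CUBIC))
f=grab_frame("scene");cv2.imwrite("pics/s10.png",cv2.resize(f["pixels"][170:330,120:420,::-1],None,fx=2.6,fy=2.6,interpolation=cv2.INTER_CUBIC))
E
```

```text
31.65 [0.42772951 0.35071729 0.22370057] 128.35096623811637 [-0.51035325 -0.20846742 -0.80264334]
knob 1276 0.0951657976596042 (0.42754894495010376, 0.3505157232284546) (0.059653960168361664, 0.015609432943165302) 38.05643081665039
box 10947 0.03935047698367644 (0.42782533168792725, 0.3507128357887268) (0.11976197361946106, 0.12033561617136002) 12.515236854553223
```

View pics/w10c.png

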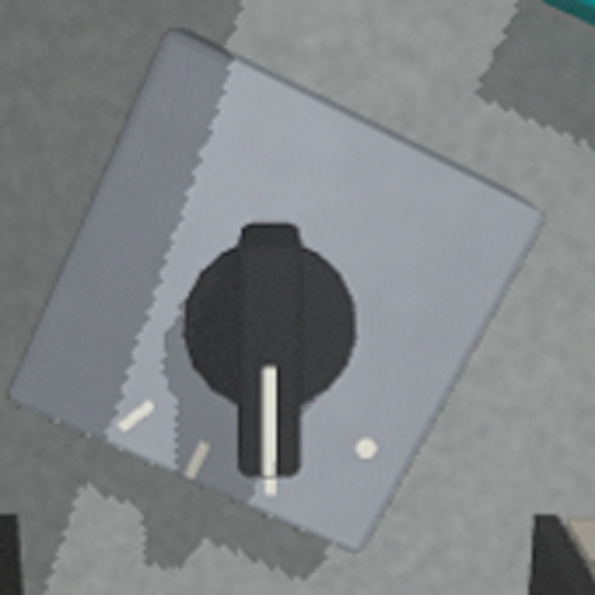

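View pics/t10.png

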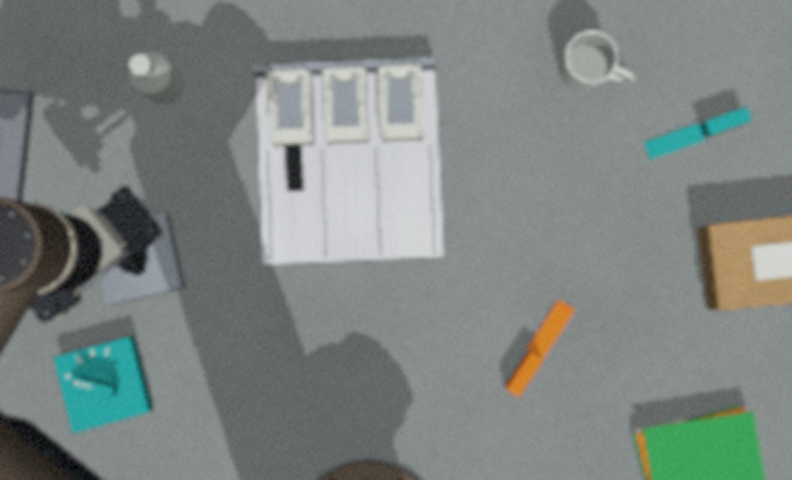

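View pics/s10.png

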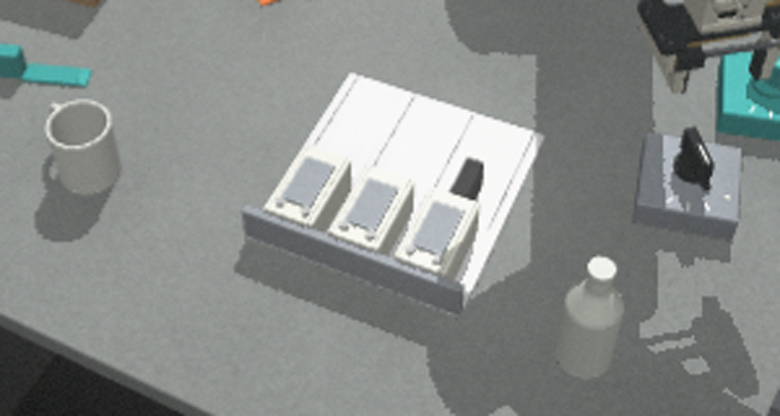

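Everything checks: the knob top rose from 83.1 to 95.2 mm (12 mm) with the pointer on the left mark, the handle is against the left head, and the bottle and mug are where they were. Handing in.

```bash
python3 - <<'E'
from station import *
print(job_done())
E
```

```text
the job is handed in; nothing more can be done
None
```

The left gap is the one that drags. The blade is in it with its handle against the head, and the selector is set to the left mark and locked. The job was handed in at about 32 s; no verdict is reported.

- **Feeling the gaps:** The middle gap was free, about 0 N well past its bar. The left gap dragged at 15–19 N, with no slip in the grip. I did not test the right gap, since only one head is sprung.
- **Blade home:** After releasing the blade I pressed it once more from behind with closed fingers. It stalled at 29 N, above the drag, and with the fingers where home predicts. The last top and scene pictures show the handle against the left head. One check was less tidy: two wrist-camera estimates of the head's face disagreed by up to 6 mm, so I relied on the contact stall instead.
- **Selector:** I turned it to the left mark and, before pulling, measured 0.597 rad against the 0.60 wanted. I then pulled it straight up to the stop. The knob top rose from 83.1 to 95.2 mm, the full 12 mm, and the pointer was still on the left mark afterwards.
- **Bystanders:** The bottle, the mug and the look-alikes stand where they were, and the robot was clear of everything at the end.

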